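# Lay out the procedure tray: each supply in front of what it is used with

## Task

Lay out the procedure tray for the morning: in the empty near compartment directly in front of the tube rack lay the needle box (the middle-sized box), in the one in front of the flat saline bottle stand the drug vial, and in the one in front of the tall round antiseptic bottle lay the swab box (the largest box) with the plaster box (the smallest) squarely on top of it, lengthwise like it. Everything must sit flat on the compartment floor or on its box; keep the glass vial upright and leave the rack and the two bottles standing where they are.

Things in the scene. Friction and masses are not known exactly. Their poses are not given: they have to be found in the camera images.
- procedure_tray: Pale grey-green tray fixed on the cart, 248 (x) x 292 (y) x 17 mm, floor 3 mm thick, 4 mm ribs 16 mm high. Origin: underside centre; x away from the robot, y left, z up. Near row: three empty compartments 114 (x) x 92 (y) mm, centres x = -0.063, y = +0.096, 0, -0.096. Far row: three of 122 x 92 mm, centres x = +0.059, same y, holding rack and bottles in varying order.
- tube_rack: White two-row rack with five capped blood tubes, 46 (x) x 112 (y) x 58 mm, tubes up to 103 mm, standing in one far compartment, its length along the tray's x. Origin: underside centre; its y axis points towards the robot (the tray's -x). The near compartment in front of it is centred 122 mm along its +y.
- saline_bottle: Flat clear-white bottle with rounded shoulders and a wide sealed neck, 49 x 77 mm, 130 mm tall (the shorter of the two bottles), standing in one far compartment. Origin: centre of its underside; x points away from the robot, z up. The near compartment in front of it is centred 122 mm along its -x.
- antiseptic_bottle: Round white bottle with a screw cap, 62 mm across, 165 mm tall (the taller of the two bottles), standing in one far compartment. Origin: centre of its underside; x points away from the robot, z up. The near compartment in front of it is centred 122 mm along its -x.
- needle_box: Middle-sized closed card box, 52 mm (its x) by 78 mm (its y) by 40 mm high, about 90 g, lying on the cart top beside the tray. Origin: centre of its underside, z up. Grasp from above across the 52 mm.
- drug_vial: Small glass medicine vial standing upright, 24 mm across, 46 mm tall, about 30 g; the only vial here. Origin: centre of its underside, z up. Grasp the body (its lower 30 mm) from above.
- swab_box: Largest closed card box, 58 mm (its x) by 98 mm (its y) by 48 mm high, about 90 g, lying on the cart top beside the tray. Origin: centre of its underside, z up. Grasp from above across the 58 mm. It fits a near compartment only with its 98 mm length along the tray's x.
- plaster_box: Smallest closed card box, 45 mm (its x) by 70 mm (its y) by 32 mm high, about 50 g, lying on the cart top beside the tray. Origin: centre of its underside, z up. Grasp from above across the 45 mm.
Not all that is in view belongs to the job. What is shaped like the drug_vial but green or pink is not meant.

How it is judged:
At the end, for the whole second after the job is handed in: In near compartments, flat on the floor: needle box before the rack, vial (upright) before the saline, swab box before the antiseptic; plaster box flat on the swab box, centres within 15 mm, parallel within 0.3 rad; rack and bottles upright, within 20 mm of their start; all at rest (y of needle_box in the frame of tube_rack between 0.07 and 0.175 m and x of needle_box in the frame of tube_rack between -0.048 and 0.048 m and x of needle_box in the frame of procedure_tray between -0.116 and -0.01 m and z of needle_box in the frame of procedure_tray between -0.001 and 0.0065 m and angle between each of needle_box, drug_vial, swab_box, plaster_box's own z axis and vertical below 0.08 rad and x of drug_vial in the frame of saline_bottle between -0.175 and -0.07 m and y of drug_vial in the frame of saline_bottle between -0.048 and 0.048 m and x of drug_vial in the frame of procedure_tray between -0.116 and -0.01 m and z of drug_vial in the frame of procedure_tray between -0.001 and 0.0065 m and x of swab_box in the frame of antiseptic_bottle between -0.175 and -0.07 m and y of swab_box in the frame of antiseptic_bottle between -0.048 and 0.048 m and x of swab_box in the frame of procedure_tray between -0.116 and -0.01 m and z of swab_box in the frame of procedure_tray between -0.001 and 0.0065 m and z of plaster_box in the frame of swab_box between 0.045 and 0.052 m and horizontal distance between plaster_box and swab_box below 0.015 m and angle between the y axis of plaster_box and the y axis of swab_box, either way round below 0.3 rad and distance of each of tube_rack, saline_bottle, antiseptic_bottle from where it was at the start of the episode below 0.02 m and angle between each of tube_rack, saline_bottle, antiseptic_bottle's own z axis and vertical below 0.1 rad and linear speed of each of needle_box, drug_vial, swab_box, plaster_box below 0.01 m/s); the robot touches nothing.
It fails at once if the rack or a bottle in the far row is tipped or pushed away (distance of any of tube_rack, saline_bottle, antiseptic_bottle from where it was at the start of the episode above 0.03 m or angle between any of tube_rack, saline_bottle, antiseptic_bottle's own z axis and vertical above 0.25 rad).
It fails at once if the glass vial is tipped over (angle between drug_vial's own z axis and vertical above 0.6 rad).
It also fails if it takes over 109 s, if anything falls off the work surface, if the arm or the gripper's body presses on something with over 40 N, if the wrist force passes 120 N, or if a joint passes its speed limit or range.

## Robot

A 6-joint arm with a two-finger parallel gripper is mounted at the origin on a cart in front of the work surface, level with it; the furniture and walls round the work are solid. World frame = base frame: x ahead of the robot, y to its left, z up, the work surface at z = 0. Lengths are in m, angles in rad, forces in N, time in s.
With the tool pointing down it reaches from about 0.3 to 0.775 m from the base axis. Payload 14.6 kg.
Tool frame: the origin (TCP) lies at the very end of the fingers, on their centre line; the grasp point (between the pads) lies 19 mm behind it; z points along the fingers, y is the line along which they close (so a half turn about z gives the same grasp; the last joint's range is limited). The gripper opens to 94 mm and grips with 3 to 60 N. Pads are 16 mm wide; open, the fingers measure 119 mm over their backs; the gripper's body (75 mm by 177 mm) begins 78 mm behind the grasp point.
Start: joints at [1.083, 0.3, 1.521, -0, 1.321, -0.067], TCP at [0.225, 0.502, 0.205] pointing down, gripper open.
Joint ranges: [-3.03, 3.03], [-0.79, 2.21], [0.23, 2.52], [-1.04, 4.18], [0, 3.07], [-2.55, 2.55]. Speed limits (rad/s): [2.22, 2.22, 2.57, 3.14, 3.14, 3.14].

## Interface

Orientations are given as [roll, pitch, yaw] about the fixed x, y, z axes, in that order (R = Rz(yaw) Ry(pitch) Rx(roll)).
In Python, from station import ctrl, cams gives the robot as it stands. The module is installed in compiled form; this text tells all that it offers.
- The arm moves only by the tool arm_command, never from a script. Its argument "plan" is a list that holds one entry, the list of rows, each a list of 7 numbers: the shift along the tool's x, y, z in mm, then the turn, a rotation vector about the tool's x, y, z in rad, then the closure, from -1 (fully open) to 1 (shut). A call has 1 to 12 rows; each row is the pose to reach, as a shift and turn from the pose commanded when the call began, along the tool's axes at that moment; what a row does not reach only later rows make up. A row lasts 1/10 s, in which the tool goes at most 50 mm and 8.59 degrees, less where a joint would pass 70% of its speed; a pose out of reach is approached as far as the arm can. A call with a gripper value outside its range is refused whole. The fingers move at their own pace and stop on an object; "squeeze" is the grip in N (left out, the last holds). Time passes only in rows, so rows that repeat a pose let the fingers close. It gives the time, the measured TCP pose, the force, the opening and the grip force at its end, in the units of the state.
- ctrl.get_obs(): the state, without advancing time (a new reading comes with each control period).
- cams.camera(name): name is "side" or "top"; returns (picture, depth): 384x512x3 uint8, blue, green, red; 384x512 float32, m along the optical axis (not along the pixel's ray), 0 where there is no reading.
- cams.camera_info(name): a dict with "fx", "fy", "cx", "cy" (pixels), "world_to_cam" (4x4, takes a point from world to camera coordinates). Camera axes: x right, y down, z forward; pixel columns grow to the right and rows downward; lengths in m; the calibration is good to about 2 mm. A picture is of the moment at which its call begins. camera_info takes no time and is no camera call.
- ctrl.hand_in(): hands the job in; it is judged then, once.
The state is a dict: "time_s": time; "qpos": joint angles; "joint_vel": joint speeds; "tau": joint torques, N m; "ee_pos": TCP position; "eef_rot": TCP orientation; "force": force on the tool from outside, world axes, zero at the start; "moment": the same for the moment, N m; "grip_width": finger opening in m; "grip_force": force on a finger pad.
Only numpy, scipy, OpenCV 4.12 (cv2) and the standard library are available. Lean on these libraries where they do the work, as an engineer would, in place of code of your own. Each camera call takes 0.05 s, during which the arm holds its last target. There are 200 camera calls.

## Working session

There is one attempt and no reset: what is moved stays moved. The work goes in short steps, Python scripts to look and compute and a tool call to move; the robot and the scene stay as the last step left them, time stands still between calls to the robot, and variables do not carry over. Pictures are saved under pics/ and viewed, at most 14 in all, crops included, and the job is handed in when it is done.

Besides the shell and the picture viewer there is one more tool, called after "Call:" as name([rows], argument=value, ...), one row to a line, values as JSON. arm_command: Moves the arm, as the interface text tells. Its arguments: {"type":"object","properties":{"plan":{"type":"array"},"squeeze":{"type":"number"}},"required":["plan"]}

```bash
mkdir -p pics; cat > h.py <<'E'
import numpy as np, cv2
from station import ctrl, cams
def shot(n,f):
    p,d=cams.camera(n); cv2.imwrite('pics/'+f+'.png',p); np.save('pics/'+f+'.npy',d); return p,d
def world(n,d):
    i=cams.camera_info(n); v,u=np.mgrid[:384,:512]
    P=np.stack([(u-i['cx'])/i['fx']*d,(v-i['cy'])/i['fy']*d,d,np.ones_like(d)],-1)
    W=P@np.linalg.inv(i['world_to_cam']).T
    W[d==0]=np.nan
    return W[...,:3]
E
python3 - <<'E'
from h import *
a,_=shot('top','t0'); b,_=shot('side','s0')
for n in('top','side'):
    i=cams.camera_info(n); print(n,i['fx'],np.linalg.inv(i['world_to_cam']).round(3).tolist())
print(ctrl.get_obs())
cv2.imwrite('pics/t0b.png',cv2.resize(a,(800,600),interpolation=cv2.INTER_CUBIC))
cv2.imwrite('pics/s0b.png',cv2.resize(b,(800,600),interpolation=cv2.INTER_CUBIC))
E
```

```text
top 373.35584385876274 [[-0.028, -0.982, 0.185, 0.312], [-1.0, 0.029, 0.006, -0.01], [-0.011, -0.185, -0.983, 1.21], [0.0, 0.0, 0.0, 1.0]]
side 437.38248446798127 [[0.812, -0.313, 0.493, -0.059], [-0.584, -0.417, 0.697, -0.853], [-0.013, -0.853, -0.521, 0.676], [0.0, 0.0, 0.0, 1.0]]
{'time_s': 0.1, 'qpos': array([ 1.08338462e+00,  3.00407655e-01,  1.52151052e+00,  1.03951426e-05,
        1.32069058e+00, -6.65906557e-02]), 'joint_vel': array([-0.00032388, -0.00057786, -0.00161507, -0.00014553,  0.00138404,
        0.00063645]), 'tau': array([ 1.14144509e-04, -5.32642972e+01, -3.53285873e+01,  7.09508127e-02,
        2.34074582e-02,  2.04866421e-05]), 'ee_pos': array([0.22456816, 0.50181319, 0.20495098]), 'eef_rot': array([-3.14057947e+00, -7.76596493e-05,  2.72076899e+00]), 'force': array([-0.37723268,  0.35588826,  0.11136734]), 'moment': array([0.01224652, 0.00141295, 0.0257801 ]), 'grip_force': 0.0, 'grip_width': 0.09420003577058418}
```

View pics/t0b.png

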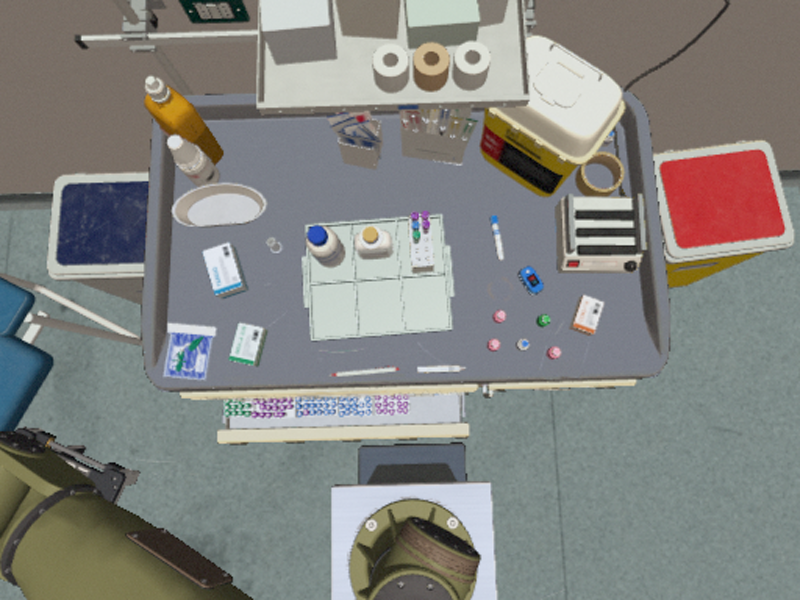

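View pics/s0b.png

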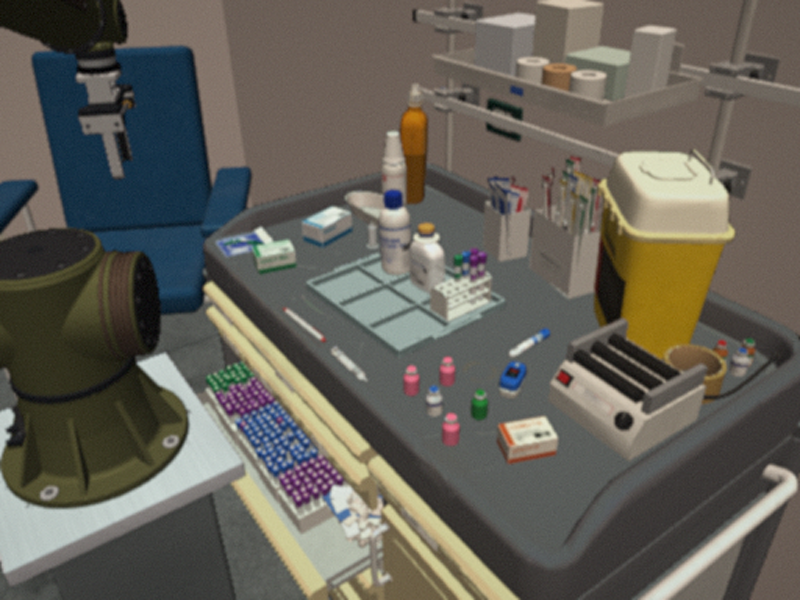

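The top view (800x600 scale) shows the antiseptic at (320,240), the saline at (373,240) and the rack at (422,240). The boxes are blue at (222,270), green at (248,344) and orange at (588,315). The clear vial is at (523,343), with pink and green decoys around it. Next I measure from depth.

```bash
cat > m.py <<'E'
from h import *
def box(W,u,v,r=40,zmin=.015,du=.07):
    # u,v in 800x600 px
    u=int(u*.64);v=int(v*.64); c=W[v,u]
    m=(W[...,2]>zmin)&(np.hypot(W[...,0]-c[0],W[...,1]-c[1])<du)
    lab=cv2.connectedComponents(m.astype(np.uint8))[1]; m=lab==lab[v,u]
    z=np.median(W[m][:,2]); z=np.percentile(W[m][:,2],70)
    t=m&(abs(W[...,2]-z)<.008)
    P=W[t][:,:2]; rc=cv2.minAreaRect((P*1000).astype(np.float32))
    return c.round(3),round(float(z),4),t.sum(),rc,P.mean(0).round(4)
E
python3 - <<'E'
from m import *
W=world('top',np.load('pics/t0.npy'))
print('table',W[int(400*.64)-0,int(500*.64)].round(4), W[int(300*.64),int(280*.64)].round(4),W[int(380*.64),int(640*.64)].round(4))
for n,u,v in [('blue',222,270),('green',248,344),('orange',588,315),('vial',523,343),('ant',318,235),('sal',371,235)]: print(n,box(W,u,v))
for u,v in [(335,310),(380,307),(428,303)]: print('floor',W[int(v*.64),int(u*.64)].round(4))
# tray corners at rib top
i=cams.camera_info('top')
for u,v in [(312,339),(451,329),(441,216),(306,227)]:
    M=np.linalg.inv(i['world_to_cam']); r=M[:3,:3]@[(u*.64-i['cx'])/i['fx'],(v*.64-i['cy'])/i['fy'],1]; s=(.016-M[2,3])/r[2]; print('corner',(M[:3,3]+s*r).round(4))
a=cv2.imread('pics/t0.png')
cv2.imwrite('pics/c1.png',cv2.resize(a[125:250,85:305],None,fx=3.6,fy=3.6,interpolation=cv2.INTER_CUBIC))
cv2.imwrite('pics/c2.png',cv2.resize(a[180:240,300:400],None,fx=7,fy=7,interpolation=cv2.INTER_CUBIC))
E
```

```text
table [ 0.3065 -0.3208 -0.9067] [0.5285 0.2639 0.0028] [ 0.3641 -0.8224 -0.9106]
blue (array([0.59 , 0.374, 0.045]), 0.0485, np.int64(560), ((591.0073852539062, 374.49713134765625), (100.04718780517578, 58.64566421508789), 17.479820251464844), array([0.5898, 0.3739]))
green (array([0.434, 0.32 , 0.041]), 0.0407, np.int64(418), ((435.5342712402344, 324.47479248046875), (52.95181655883789, 77.80817413330078), 75.90705108642578), array([0.4349, 0.3236]))
orange (array([ 0.476, -0.371,  0.03 ]), 0.0324, np.int64(328), ((475.8775634765625, -370.2652587890625), (45.645477294921875, 70.91138458251953), 68.58081817626953), array([ 0.4753, -0.3696]))
vial (array([ 0.421, -0.23 ,  0.047]), 0.0413, np.int64(26), ((419.429443359375, -234.29371643066406), (14.097702026367188, 16.087129592895508), 68.05879974365234), array([ 0.4186, -0.2335]))
ant (array([0.621, 0.158, 0.167]), 0.134, np.int64(115), ((619.1060180664062, 157.66810607910156), (43.65087890625, 54.06654357910156), 33.46908950805664), array([0.6155, 0.1544]))
sal (array([0.628, 0.062, 0.133]), 0.1105, np.int64(102), ((630.2151489257812, 63.697731018066406), (43.37677764892578, 47.34193801879883), 88.92098236083984), array([0.6255, 0.0624]))
floor [0.5047 0.1484 0.005 ]
floor [ 0.5098  0.0538 -0.0028]
floor [ 0.5166 -0.0451 -0.0011]
corner [0.4427 0.1933 0.016 ]
corner [ 0.4551 -0.0929  0.016 ]
corner [ 0.6978 -0.0818  0.016 ]
corner [0.6824 0.2066 0.016 ]
```

View pics/c1.png

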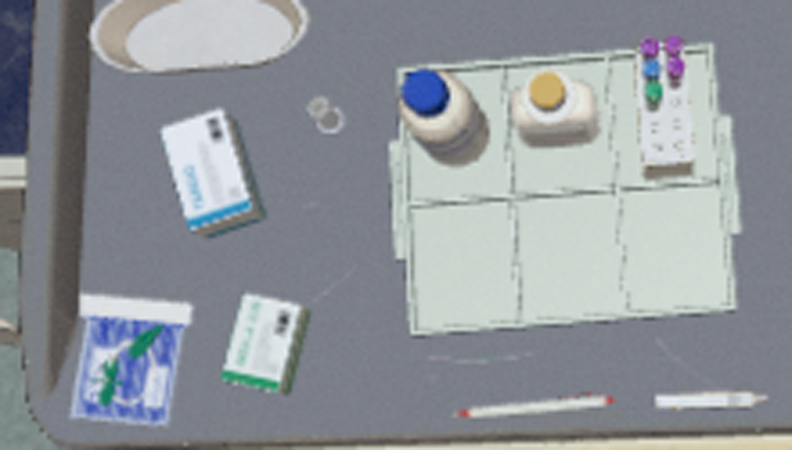

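View pics/c2.png

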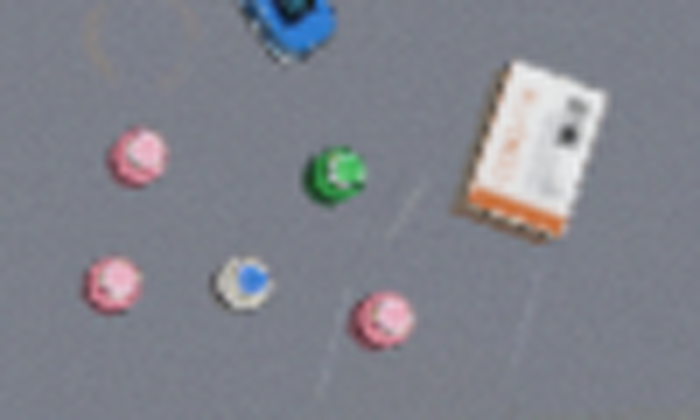

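```bash
cat > g.py <<'E'
import sys
from h import *
from scipy.spatial.transform import Rotation as Ro
o=ctrl.get_obs(); R=Ro.from_euler('xyz',o['eef_rot']); p=np.array(o['ee_pos'])
print(round(o['time_s'],2),p.round(4),o['eef_rot'].round(3),round(o['grip_width'],4),round(o['grip_force'],1))
for a in sys.argv[1:]:   # x,y,z,yaw
    x,y,z,w=map(float,a.split(','))
    T=Ro.from_euler('xyz',[np.pi,0,w])
    print(a,((R.inv().apply(np.array([x,y,z])-p))*1000).round(0).tolist(),(R.inv()*T).as_rotvec().round(3).tolist())
E
python3 - <<'E'
from h import *
i=cams.camera_info('top');M=np.linalg.inv(i['world_to_cam'])
for n,u,v,z in [('cap',253,278,.046),('body',243,283,.025),('pinkcap',120,280,.046),('pinkR',392,312,.046),('green',348,170,.046)]:
    r=M[:3,:3]@[((u+.5)/7-.5+300-i['cx'])/i['fx'],((v+.5)/7-.5+180-i['cy'])/i['fy'],1]; print(n,(M[:3,3]+(z-M[2,3])/r[2]*r).round(4))
E
python3 g.py .435,.324,.12,2.895 .435,.324,.017,2.895
```

```text
cap [ 0.4199 -0.236   0.046 ]
body [ 0.4197 -0.2355  0.025 ]
pinkcap [ 0.4207 -0.177   0.046 ]
pinkR [ 0.4031 -0.2965  0.046 ]
green [ 0.467  -0.2817  0.046 ]
0.1 [0.2246 0.5018 0.205 ] [-3.141 -0.     2.721] 0.0942 0.0
.435,.324,.12,2.895 [-265.0, -76.0, 85.0] [-0.001, -0.0, -0.174]
.435,.324,.017,2.895 [-265.0, -76.0, 188.0] [-0.001, -0.0, -0.174]
```

Call:
arm_command([
  [[-265, -76, 85, 0, 0, -0.174, -1], [-265, -76, 85, 0, 0, -0.174, -1], [-265, -76, 85, 0, 0, -0.174, -1], [-265, -76, 85, 0, 0, -0.174, -1], [-265, -76, 85, 0, 0, -0.174, -1], [-265, -76, 85, 0, 0, -0.174, -1], [-265, -76, 85, 0, 0, -0.174, -1], [-265, -76, 85, 0, 0, -0.174, -1], [-265, -76, 85, 0, 0, -0.174, -1], [-265, -76, 85, 0, 0, -0.174, -1]],
], squeeze=15)

```text
time_s: 1.1
ee_pos: [0.4348, 0.3253, 0.1209]
eef_rot: [3.141, 0.0, 2.896]
force: [0.2, 0.6, -0.5]
grip_width: 0.0942
grip_force: 0.0
```

```bash
python3 g.py .435,.324,.017,2.895; python3 -c "
from h import *
a,_=shot('side','s1'); cv2.imwrite('pics/s1c.png',cv2.resize(a[60:220,100:340],(800,533)))"
```

```text
1.1 [0.4348 0.3253 0.1209] [3.141 0.    2.896] 0.0942 0.0
.435,.324,.017,2.895 [-0.0, -1.0, 104.0] [0.001, 0.0, 0.001]
```

View pics/s1c.png

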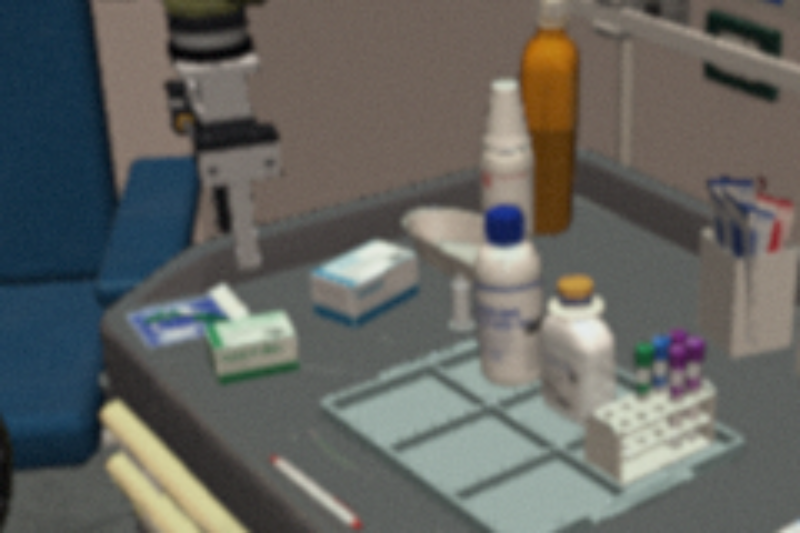

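The side crop shows the fingers at about (230,250), above the green box at (252,345), with nothing in the way. I descend and grip.

Call:
arm_command([
  [[0, -1, 40, 0, 0, 0, -1], [0, -1, 75, 0, 0, 0, -1], [0, -1, 95, 0, 0, 0, -1], [0, -1, 104, 0, 0, 0, -1], [0, -1, 104, 0, 0, 0, -1], [0, -1, 104, 0, 0, 0, 1], [0, -1, 104, 0, 0, 0, 1], [0, -1, 104, 0, 0, 0, 1], [0, -1, 104, 0, 0, 0, 1], [0, -1, 104, 0, 0, 0, 1], [0, -1, 104, 0, 0, 0, 1], [0, -1, 104, 0, 0, 0, 1]],
], squeeze=15)

```text
time_s: 2.35
ee_pos: [0.4354, 0.3235, 0.0166]
eef_rot: [3.141, 0.0, 2.895]
force: [-0.1, -0.9, 2.8]
grip_width: 0.0519
grip_force: 15.0
```

```bash
python3 g.py .435,.324,.10,2.895 .47,.14,.1,3.19 .5113,-.0427,.1,3.19
```

```text
2.35 [0.4354 0.3235 0.0166] [3.141 0.    2.895] 0.0519 15.0
.435,.324,.10,2.895 [0.0, 0.0, -83.0] [0.0, 0.0, -0.0]
.47,.14,.1,3.19 [-78.0, -169.0, -83.0] [0.0, 0.0, -0.295]
.5113,-.0427,.1,3.19 [-163.0, -336.0, -83.0] [0.0, 0.0, -0.295]
```

Call:
arm_command([
  [[0, 0, -40, 0, 0, 0, 1], [0, 0, -83, 0, 0, 0, 1], [-78, -169, -83, 0, 0, -0.295, 1], [-78, -169, -83, 0, 0, -0.295, 1], [-78, -169, -83, 0, 0, -0.295, 1], [-163, -336, -83, 0, 0, -0.295, 1], [-163, -336, -83, 0, 0, -0.295, 1], [-163, -336, -83, 0, 0, -0.295, 1], [-163, -336, -83, 0, 0, -0.295, 1], [-163, -336, -83, 0, 0, -0.295, 1], [-163, -336, -83, 0, 0, -0.295, 1], [-163, -336, -83, 0, 0, -0.295, 1]],
])

```text
time_s: 3.55
ee_pos: [0.511, -0.0424, 0.0991]
eef_rot: [3.141, -0.001, -3.095]
force: [0.2, 0.4, -1.2]
grip_width: 0.0517
grip_force: 15.0
```

```bash
python3 g.py .5113,-.0427,.0205,3.19
```

```text
3.55 [ 0.511  -0.0424  0.0991] [ 3.141e+00 -1.000e-03 -3.095e+00] 0.0517 15.0
.5113,-.0427,.0205,3.19 [-0.0, -0.0, 79.0] [0.0, -0.001, -0.002]
```

Call:
arm_command([
  [[0, 0, 35, 0, 0, 0, 1], [0, 0, 60, 0, 0, 0, 1], [0, 0, 73, 0, 0, 0, 1], [0, 0, 79, 0, 0, 0, 1], [0, 0, 79, 0, 0, 0, 1], [0, 0, 79, 0, 0, 0, 1], [0, 0, 79, 0, 0, 0, -0.4], [0, 0, 79, 0, 0, 0, -0.4], [0, 0, 79, 0, 0, 0, -0.4], [0, 0, 79, 0, 0, 0, -0.4], [0, 0, 50, 0, 0, 0, -0.4], [0, 0, 0, 0, 0, 0, -0.4]],
])

```text
time_s: 4.75
ee_pos: [0.5096, -0.042, 0.098]
eef_rot: [3.14, -0.006, -3.093]
force: [2.1, -0.2, 1.1]
grip_width: 0.0661
grip_force: 0.0
```

```bash
python3 g.py .4198,-.2357,.11,3.19 .4198,-.2357,.005,3.19
```

```text
4.75 [ 0.5096 -0.042   0.098 ] [ 3.14  -0.006 -3.093] 0.0661 0.0
.4198,-.2357,.11,3.19 [99.0, -189.0, -12.0] [0.001, -0.006, -0.0]
.4198,-.2357,.005,3.19 [98.0, -189.0, 93.0] [0.001, -0.006, -0.0]
```

Call:
arm_command([
  [[99, -189, -12, 0, 0, 0, 0], [99, -189, -12, 0, 0, 0, 0], [99, -189, -12, 0, 0, 0, 0], [99, -189, -12, 0, 0, 0, 0], [99, -189, -12, 0, 0, 0, 0], [99, -189, -12, 0, 0, 0, 0], [99, -189, -12, 0, 0, 0, 0], [99, -189, -12, 0, 0, 0, 0]],
])

```text
time_s: 5.55
ee_pos: [0.422, -0.2345, 0.1113]
eef_rot: [3.141, -0.0, -3.092]
force: [0.1, 0.4, 0.8]
grip_width: 0.0467
grip_force: 0.0
```

```bash
python3 g.py .4198,-.2357,.005,3.19; python3 -c "
from m import *
a,d=shot('top','t2'); cv2.imwrite('pics/t2b.png',cv2.resize(a[120:260,180:380],(800,560),interpolation=cv2.INTER_CUBIC))
"
```

```text
5.55 [ 0.422  -0.2345  0.1113] [ 3.141 -0.    -3.092] 0.0467 0.0
.4198,-.2357,.005,3.19 [2.0, -1.0, 106.0] [0.0, -0.0, 0.001]
```

View pics/t2b.png

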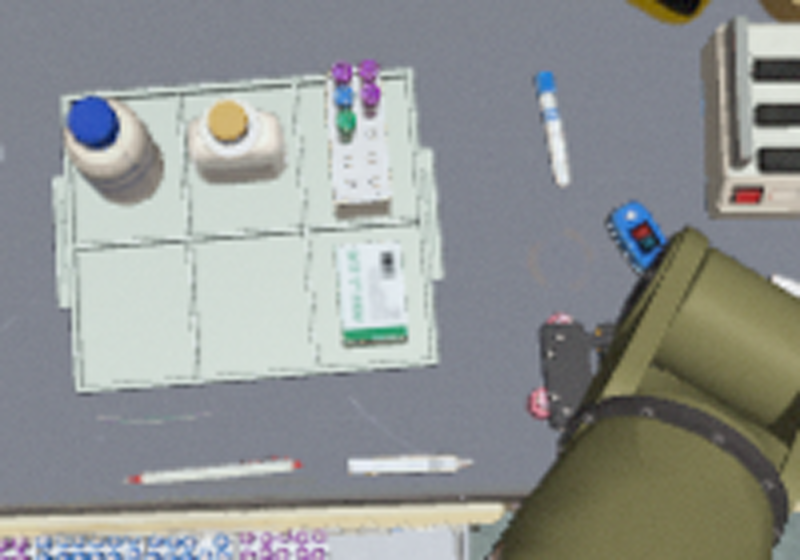

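The needle box lies inside the right near compartment at crop (372,295). The gripper is above the vial, so I descend and grip it.

Call:
arm_command([
  [[2, -1, 40, 0, 0, 0, 0], [2, -1, 70, 0, 0, 0, 0], [2, -1, 90, 0, 0, 0, 0], [2, -1, 100, 0, 0, 0, 0], [2, -1, 106, 0, 0, 0, 0], [2, -1, 106, 0, 0, 0, 0], [2, -1, 106, 0, 0, 0, 1], [2, -1, 106, 0, 0, 0, 1], [2, -1, 106, 0, 0, 0, 1], [2, -1, 106, 0, 0, 0, 1], [2, -1, 106, 0, 0, 0, 1], [2, -1, 106, 0, 0, 0, 1]],
], squeeze=10)

```text
time_s: 6.8
ee_pos: [0.4198, -0.237, 0.0059]
eef_rot: [-3.141, 0.001, -3.093]
force: [0.1, -0.2, 6.2]
grip_width: 0.0233
grip_force: 10.0
```

```bash
python3 g.py .4198,-.2357,.12,3.19 .5,.0525,.12,3.19
```

```text
6.8 [ 0.4198 -0.237   0.0059] [-3.141e+00  1.000e-03 -3.093e+00] 0.0233 10.0
.4198,-.2357,.12,3.19 [-0.0, 1.0, -114.0] [-0.0, 0.001, -0.0]
.5,.0525,.12,3.19 [-94.0, 285.0, -114.0] [-0.0, 0.001, -0.0]
```

Call:
arm_command([
  [[0, 0, -30, 0, 0, 0, 1], [0, 0, -70, 0, 0, 0, 1], [0, 0, -114, 0, 0, 0, 1], [-20, 30, -114, 0, 0, 0, 1], [-40, 70, -114, 0, 0, 0, 1], [-55, 110, -114, 0, 0, 0, 1], [-70, 150, -114, 0, 0, 0, 1], [-80, 190, -114, 0, 0, 0, 1], [-90, 230, -114, 0, 0, 0, 1], [-94, 265, -114, 0, 0, 0, 1], [-94, 285, -114, 0, 0, 0, 1], [-94, 285, -114, 0, 0, 0, 1]],
])

```text
time_s: 8.0
ee_pos: [0.4994, 0.0543, 0.1193]
eef_rot: [3.141, -0.0, -3.091]
force: [0.2, -0.5, -0.3]
grip_width: 0.0233
grip_force: 10.0
```

```bash
python3 g.py .5,.0525,.0095,3.19; python3 -c "
from h import *
a,_=shot('side','s3'); cv2.imwrite('pics/s3c.png',cv2.resize(a[80:260,170:390],(733,600),interpolation=cv2.INTER_CUBIC))"
```

```text
8.0 [0.4994 0.0543 0.1193] [ 3.141 -0.    -3.091] 0.0233 10.0
.5,.0525,.0095,3.19 [-1.0, -2.0, 110.0] [0.0, -0.0, 0.003]
```

View pics/s3c.png

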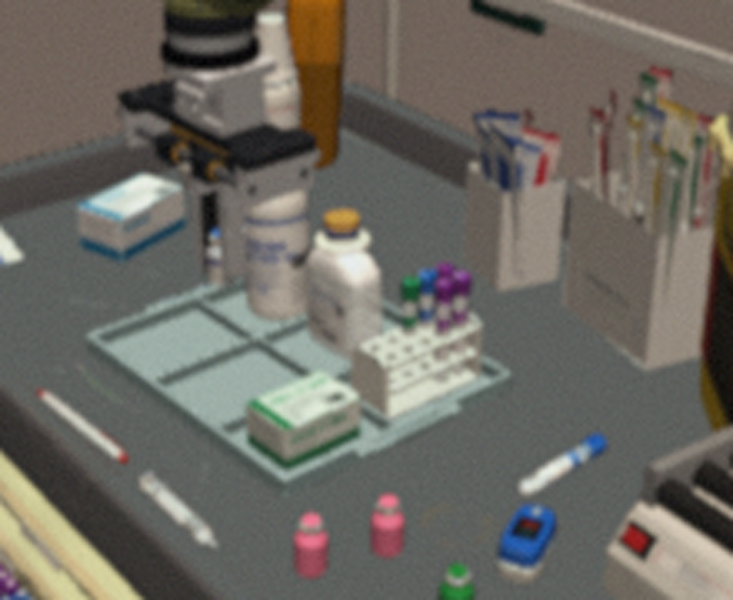

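The vial is held upright at (215,255) and the needle box lies flat at (303,418). I lower it now.

Call:
arm_command([
  [[-1, -2, 35, 0, 0, 0, 1], [-1, -2, 70, 0, 0, 0, 1], [-1, -2, 90, 0, 0, 0, 1], [-1, -2, 102, 0, 0, 0, 1], [-1, -2, 107, 0, 0, 0, 1], [-1, -2, 110, 0, 0, 0, 1], [-1, -2, 110, 0, 0, 0, 1], [-1, -2, 110, 0, 0, 0, 1], [-1, -2, 110, 0, 0, 0, 0.1], [-1, -2, 110, 0, 0, 0, 0.1], [-1, -2, 110, 0, 0, 0, 0.1], [-1, -2, 110, 0, 0, 0, 0.1]],
])

```text
time_s: 9.25
ee_pos: [0.5008, 0.0504, 0.0096]
eef_rot: [-3.142, 0.0, -3.093]
force: [0.3, 0.2, 0.1]
grip_width: 0.042
grip_force: 0.0
```

Call:
arm_command([
  [[0, 0, -20, 0, 0, 0, 0.1], [0, 0, -60, 0, 0, 0, 0.1], [0, 0, -110, 0, 0, 0, 0.1], [0, 0, -120, 0, 0, 0, -0.5], [0, 0, -120, 0, 0, 0, -1]],
])

```text
time_s: 9.75
ee_pos: [0.5015, 0.0504, 0.1309]
eef_rot: [-3.142, 0.003, -3.093]
force: [-0.8, -0.1, -1.1]
grip_width: 0.0554
grip_force: 0.0
```

```bash
python3 g.py .49,.22,.14,3.447  .591,.3745,.14,3.447
```

```text
9.75 [0.5015 0.0504 0.1309] [-3.142e+00  3.000e-03 -3.093e+00] 0.0554 0.0
.49,.22,.14,3.447 [3.0, 170.0, -9.0] [-0.001, 0.003, -0.257]
.591,.3745,.14,3.447 [-105.0, 319.0, -9.0] [-0.001, 0.003, -0.257]
```

Call:
arm_command([
  [[3, 170, -9, 0, 0, -0.1, -1], [3, 170, -9, 0, 0, -0.15, -1], [3, 170, -9, 0, 0, -0.257, -1], [3, 170, -9, 0, 0, -0.257, -1], [0, 220, -9, 0, 0, -0.257, -1], [-105, 319, -9, 0, 0, -0.257, -1], [-105, 319, -9, 0, 0, -0.257, -1], [-105, 319, -9, 0, 0, -0.257, -1], [-105, 319, -9, 0, 0, -0.257, -1], [-105, 319, -9, 0, 0, -0.257, -1], [-105, 319, -9, 0, 0, -0.257, -1], [-105, 319, -9, 0, 0, -0.257, -1]],
])

```text
time_s: 10.95
ee_pos: [0.5898, 0.3733, 0.1387]
eef_rot: [-3.142, -0.0, -2.837]
force: [-0.3, -0.4, 0.9]
grip_width: 0.0938
grip_force: 0.0
```

```bash
python3 g.py .591,.3745,.021,3.447
```

```text
10.95 [0.5898 0.3733 0.1387] [-3.142 -0.    -2.837] 0.0938 0.0
.591,.3745,.021,3.447 [-1.0, 1.0, 118.0] [-0.0, -0.0, -0.001]
```

Call:
arm_command([
  [[-1, 1, 40, 0, 0, 0, -1], [-1, 1, 80, 0, 0, 0, -1], [-1, 1, 105, 0, 0, 0, -1], [-1, 1, 118, 0, 0, 0, -1], [-1, 1, 118, 0, 0, 0, -1], [-1, 1, 118, 0, 0, 0, 1], [-1, 1, 118, 0, 0, 0, 1], [-1, 1, 118, 0, 0, 0, 1], [-1, 1, 118, 0, 0, 0, 1], [-1, 1, 118, 0, 0, 0, 1], [-1, 1, 118, 0, 0, 0, 1], [-1, 1, 118, 0, 0, 0, 1]],
], squeeze=15)

```text
time_s: 12.15
ee_pos: [0.5911, 0.3754, 0.0209]
eef_rot: [3.142, 0.0, -2.836]
force: [-1.2, -0.5, 4.8]
grip_width: 0.0575
grip_force: 15.0
```

```bash
python3 g.py .591,.3745,.1,3.447 .5,.3,.1,3.3 .5015,.1491,.1,3.19
```

```text
12.15 [0.5911 0.3754 0.0209] [ 3.142  0.    -2.836] 0.0575 15.0
.591,.3745,.1,3.447 [0.0, -1.0, -79.0] [0.0, 0.0, -0.0]
.5,.3,.1,3.3 [109.0, -45.0, -79.0] [0.0, 0.0, 0.147]
.5015,.1491,.1,3.19 [153.0, -189.0, -79.0] [0.0, 0.0, 0.257]
```

Call:
arm_command([
  [[0, 0, -40, 0, 0, 0, 1], [0, 0, -79, 0, 0, 0, 1], [109, -45, -79, 0, 0, 0.147, 1], [109, -45, -79, 0, 0, 0.147, 1], [109, -45, -79, 0, 0, 0.147, 1], [153, -189, -79, 0, 0, 0.257, 1], [153, -189, -79, 0, 0, 0.257, 1], [153, -189, -79, 0, 0, 0.257, 1], [153, -189, -79, 0, 0, 0.257, 1], [153, -189, -79, 0, 0, 0.257, 1], [153, -189, -79, 0, 0, 0.257, 1], [153, -189, -79, 0, 0, 0.257, 1]],
])

```text
time_s: 13.35
ee_pos: [0.5017, 0.1502, 0.0993]
eef_rot: [3.142, -0.0, -3.092]
force: [0.1, -0.2, -0.4]
grip_width: 0.058
grip_force: 15.0
```

```bash
python3 g.py .5019,.1491,.06,3.19 .5019,.1491,.0245,3.19
```

```text
13.35 [0.5017 0.1502 0.0993] [ 3.142 -0.    -3.092] 0.058 15.0
.5019,.1491,.06,3.19 [-0.0, -1.0, 39.0] [0.0, -0.0, 0.001]
.5019,.1491,.0245,3.19 [-0.0, -1.0, 75.0] [0.0, -0.0, 0.001]
```

Call:
arm_command([
  [[0, -1, 30, 0, 0, 0, 1], [0, -1, 50, 0, 0, 0, 1], [0, -1, 54, 0, 0, 0, 1], [0, -1, 54, 0, 0, 0, 1]],
])

```text
time_s: 13.75
ee_pos: [0.5016, 0.1487, 0.0453]
eef_rot: [-3.141, -0.001, -3.092]
force: [-0.3, -0.1, -0.6]
grip_width: 0.0576
grip_force: 15.0
```

```bash
python3 g.py .5019,.1491,.0245,3.19; python3 -c "
from h import *
a,_=shot('side','s4'); cv2.imwrite('pics/s4c.png',cv2.resize(a[120:240,180:340],(800,600),interpolation=cv2.INTER_CUBIC))"
```

```text
13.75 [0.5016 0.1487 0.0453] [-3.141e+00 -1.000e-03 -3.092e+00] 0.0576 15.0
.5019,.1491,.0245,3.19 [-0.0, 0.0, 21.0] [-0.0, -0.001, 0.001]
```

View pics/s4c.png

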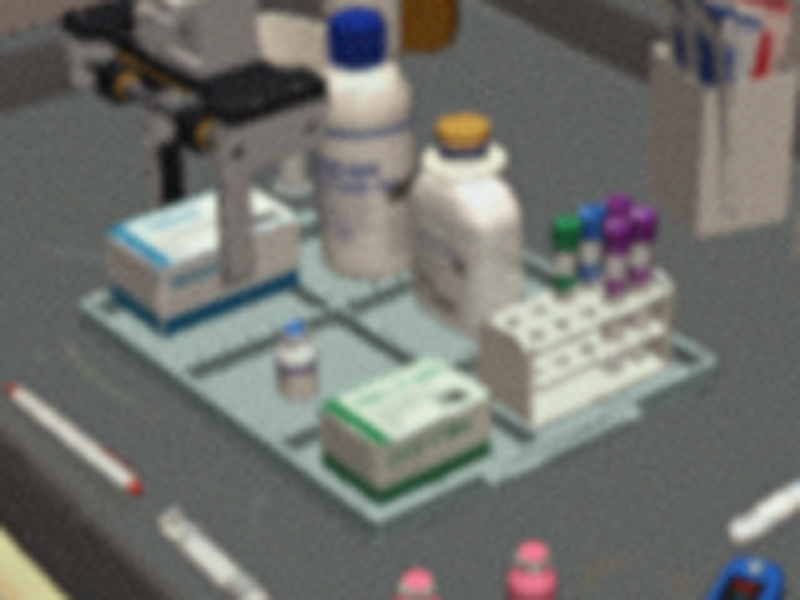

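The vial stands upright at (297,362) in the middle compartment, and the swab box hovers over the left one at (205,260). I lower it and release.

Call:
arm_command([
  [[0, 0, 10, 0, 0, 0, 1], [0, 0, 17, 0, 0, 0, 1], [0, 0, 21, 0, 0, 0, 1], [0, 0, 21, 0, 0, 0, 1], [0, 0, 21, 0, 0, 0, 1]],
])

```text
time_s: 14.3
ee_pos: [0.5019, 0.1481, 0.0245]
eef_rot: [-3.142, -0.0, -3.093]
force: [0.4, 0.4, -0.9]
grip_width: 0.0581
grip_force: 15.0
```

```bash
python3 g.py
```

```text
14.3 [0.5019 0.1481 0.0245] [-3.142 -0.    -3.093] 0.0581 15.0
```

Call:
arm_command([
  [[0, 0, 0, 0, 0, 0, -0.45], [0, 0, 0, 0, 0, 0, -0.45], [0, 0, 0, 0, 0, 0, -0.45], [0, 0, 0, 0, 0, 0, -0.45], [0, 0, -30, 0, 0, 0, -0.45], [0, 0, -75, 0, 0, 0, -0.45], [0, 0, -115, 0, 0, 0, -0.45], [0, 0, -115, 0, 0, 0, -1]],
])

```text
time_s: 15.1
ee_pos: [0.504, 0.1486, 0.1447]
eef_rot: [3.14, 0.008, -3.093]
force: [0.2, 0.9, -0.5]
grip_width: 0.073
grip_force: 0.0
```

```bash
python3 g.py .45,-.1,.15,2.95 .4759,-.3702,.13,2.768
```

```text
15.1 [0.504  0.1486 0.1447] [ 3.14   0.008 -3.093] 0.073 0.0
.45,-.1,.15,2.95 [66.0, -246.0, -6.0] [0.002, 0.008, 0.24]
.4759,-.3702,.13,2.768 [53.0, -517.0, 14.0] [0.003, 0.008, 0.422]
```

Call:
arm_command([
  [[66, -246, -6, 0, 0, 0.24, -1], [66, -246, -6, 0, 0, 0.24, -1], [66, -246, -6, 0, 0, 0.24, -1], [66, -246, -6, 0, 0, 0.24, -1], [66, -246, -6, 0, 0, 0.24, -1], [66, -246, -6, 0, 0, 0.24, -1], [53, -517, 14, 0, 0, 0.422, -1], [53, -517, 14, 0, 0, 0.422, -1], [53, -517, 14, 0, 0, 0.422, -1], [53, -517, 14, 0, 0, 0.422, -1], [53, -517, 14, 0, 0, 0.422, -1], [53, -517, 14, 0, 0, 0.422, -1]],
])

```text
time_s: 16.3
ee_pos: [0.4734, -0.3737, 0.1239]
eef_rot: [3.141, -0.001, 2.766]
force: [-0.9, -0.2, -0.6]
grip_width: 0.0936
grip_force: 0.0
```

Call:
arm_command([
  [[0, 0, 0, 0, 0, 0, -1], [0, 0, 0, 0, 0, 0, -1]],
])

```text
time_s: 16.5
ee_pos: [0.4738, -0.3701, 0.1245]
eef_rot: [3.141, -0.001, 2.768]
force: [0.3, 0.1, -0.8]
grip_width: 0.0937
grip_force: 0.0
```

```bash
python3 g.py .4759,-.3702,.013,2.768; python3 -c "
from m import *
a,d=shot('top','t5'); W=world('top',d); cv2.imwrite('pics/t5b.png',cv2.resize(a[120:240,180:340],(800,600),interpolation=cv2.INTER_CUBIC))
for u,v in [(333,300),(430,300)]: print(box(W,u,v,zmin=.03))
"
```

```text
16.5 [ 0.4738 -0.3701  0.1245] [ 3.141e+00 -1.000e-03  2.768e+00] 0.0937 0.0
.4759,-.3702,.013,2.768 [-2.0, 1.0, 111.0] [0.001, -0.001, -0.0]
(array([0.517, 0.145, 0.052]), 0.0515, np.int64(572), ((501.4648742675781, 148.25100708007812), (98.64424133300781, 58.596282958984375), 2.8235671520233154), array([0.5008, 0.1478]))
(array([ 0.512, -0.05 ,  0.041]), 0.0438, np.int64(404), ((511.2173767089844, -41.686180114746094), (78.32616424560547, 52.13357162475586), 3.0583131313323975), array([ 0.5105, -0.0416]))
```

View pics/t5b.png

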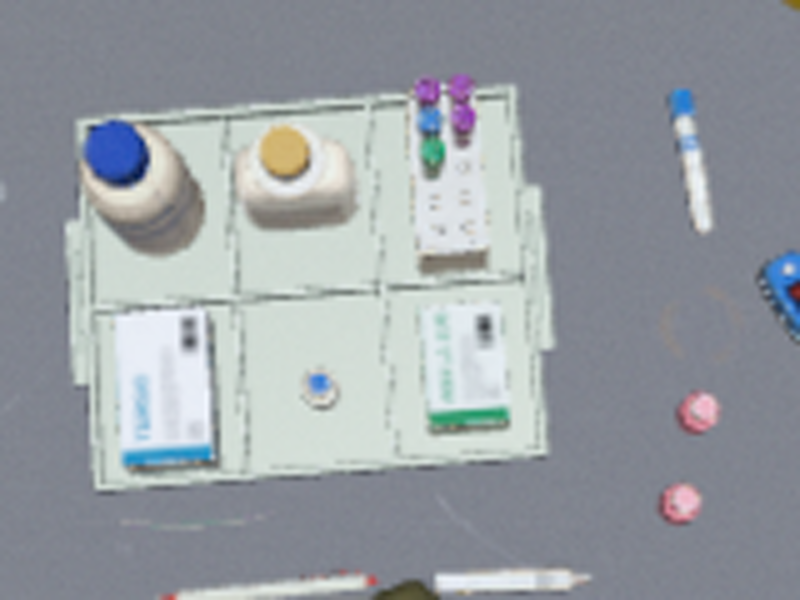

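All three are in place: swab at (165,388) with its top at 51.5 mm, vial at (320,387), needle at (467,367) with its top at 43.8 mm. Both box tops match boxes flat on the floor. Next is the plaster box, which goes to (0.5015, 0.1483).

Call:
arm_command([
  [[-2, 1, 40, 0, 0, 0, -1], [-2, 1, 80, 0, 0, 0, -1], [-2, 1, 100, 0, 0, 0, -1], [-2, 1, 111, 0, 0, 0, -1], [-2, 1, 111, 0, 0, 0, -1], [-2, 1, 111, 0, 0, 0, 1], [-2, 1, 111, 0, 0, 0, 1], [-2, 1, 111, 0, 0, 0, 1], [-2, 1, 111, 0, 0, 0, 1], [-2, 1, 111, 0, 0, 0, 1], [-2, 1, 111, 0, 0, 0, 1], [-2, 1, 111, 0, 0, 0, 1]],
], squeeze=12)

```text
time_s: 17.75
ee_pos: [0.476, -0.3707, 0.0145]
eef_rot: [-3.142, 0.0, 2.768]
force: [-0.2, 0.1, -0.1]
grip_width: 0.0449
grip_force: 12.0
```

```bash
python3 g.py .4759,-.3702,.13,2.768 .46,-.1,.13,2.95 .5015,.1483,.13,3.191
```

```text
17.75 [ 0.476  -0.3707  0.0145] [-3.142  0.     2.768] 0.0449 12.0
.4759,-.3702,.13,2.768 [0.0, 0.0, -115.0] [-0.0, 0.0, -0.0]
.46,-.1,.13,2.95 [114.0, 246.0, -116.0] [-0.0, 0.0, -0.182]
.5015,.1483,.13,3.191 [166.0, 492.0, -116.0] [-0.0, 0.0, -0.423]
```

Call:
arm_command([
  [[0, 0, -50, 0, 0, 0, 1], [0, 0, -95, 0, 0, 0, 1], [20, 40, -116, 0, 0, -0.05, 1], [114, 246, -116, 0, 0, -0.182, 1], [114, 246, -116, 0, 0, -0.182, 1], [114, 246, -116, 0, 0, -0.182, 1], [114, 246, -116, 0, 0, -0.182, 1], [166, 492, -116, 0, 0, -0.423, 1], [166, 492, -116, 0, 0, -0.423, 1], [166, 492, -116, 0, 0, -0.423, 1], [166, 492, -116, 0, 0, -0.423, 1], [166, 492, -116, 0, 0, -0.423, 1]],
])

```text
time_s: 18.95
ee_pos: [0.4971, 0.1231, 0.1306]
eef_rot: [3.142, 0.0, -3.092]
force: [0.5, -2.1, -0.7]
grip_width: 0.0448
grip_force: 12.0
```

```bash
python3 g.py .5015,.1483,.13,3.191
```

```text
18.95 [0.4971 0.1231 0.1306] [ 3.142  0.    -3.092] 0.0448 12.0
.5015,.1483,.13,3.191 [-6.0, 25.0, 1.0] [0.0, 0.0, -0.0]
```

Call:
arm_command([
  [[0, 0, 0, 0, 0, 0, 1], [0, 0, 0, 0, 0, 0, 1], [0, 0, 0, 0, 0, 0, 1]],
])

```text
time_s: 19.25
ee_pos: [0.4971, 0.12, 0.1303]
eef_rot: [-3.141, -0.0, -3.093]
force: [-1.0, -0.8, -0.8]
grip_width: 0.0452
grip_force: 12.0
```

```bash
python3 g.py .5015,.1483,.0665,3.191
```

```text
19.25 [0.4971 0.12   0.1303] [-3.141 -0.    -3.093] 0.0452 12.0
.5015,.1483,.0665,3.191 [-6.0, 28.0, 64.0] [-0.0, -0.0, -0.001]
```

Call:
arm_command([
  [[-6, 28, 0, 0, 0, 0, 1], [-6, 28, 0, 0, 0, 0, 1], [-6, 28, 30, 0, 0, 0, 1], [-6, 28, 50, 0, 0, 0, 1], [-6, 28, 58, 0, 0, 0, 1], [-6, 28, 58, 0, 0, 0, 1]],
])

```text
time_s: 19.85
ee_pos: [0.5016, 0.1481, 0.0719]
eef_rot: [-3.141, -0.002, -3.094]
force: [-0.2, 0.7, -0.3]
grip_width: 0.0446
grip_force: 12.0
```

```bash
python3 g.py .5015,.1483,.0663,3.191
```

```text
19.85 [0.5016 0.1481 0.0719] [-3.141e+00 -2.000e-03 -3.094e+00] 0.0446 12.0
.5015,.1483,.0663,3.191 [0.0, 0.0, 6.0] [-0.0, -0.002, -0.001]
```

Call:
arm_command([
  [[0, 0, 3, 0, 0, 0, 1], [0, 0, 6, 0, 0, 0, 1], [0, 0, 6, 0, 0, 0, 1], [0, 0, 6, 0, 0, 0, -0.3], [0, 0, 6, 0, 0, 0, -0.3], [0, 0, 6, 0, 0, 0, -0.3], [0, 0, 6, 0, 0, 0, -0.3], [0, 0, 6, 0, 0, 0, -0.3], [0, 0, -25, 0, 0, 0, -0.3], [0, 0, -70, 0, 0, 0, -0.3], [0, 0, -110, 0, 0, 0, -0.3]],
])

```text
time_s: 20.95
ee_pos: [0.5016, 0.1492, 0.1842]
eef_rot: [-3.142, -0.0, -3.092]
force: [0.6, 0.1, -0.4]
grip_width: 0.0614
grip_force: 0.0
```

Call:
arm_command([
  [[150, 0, -110, 0, 0, 0, -0.3], [150, 0, -110, 0, 0, 0, -0.3], [150, 100, -110, 0, 0, 0, -0.3], [150, 200, -110, 0, 0, 0, -0.3], [150, 200, -110, 0, 0, 0, -0.3], [150, 200, -110, 0, 0, 0, -0.3], [150, 200, -110, 0, 0, 0, -0.3], [150, 200, -110, 0, 0, 0, -0.3]],
])

```text
time_s: 21.75
ee_pos: [0.3412, 0.3436, 0.2927]
eef_rot: [3.141, 0.0, -3.089]
force: [0.5, -0.2, -0.7]
grip_width: 0.0611
grip_force: 0.0
```

```bash
python3 g.py; python3 -c "
from m import *
a,d=shot('top','t6'); W=world('top',d); cv2.imwrite('pics/t6b.png',cv2.resize(a[120:240,180:340],(800,600),interpolation=cv2.INTER_CUBIC))
print(box(W,333,300,zmin=.07))
a,d=shot('side','s6'); cv2.imwrite('pics/s6b.png',cv2.resize(a[120:240,180:340],(800,600),interpolation=cv2.INTER_CUBIC))
"
```

```text
21.75 [0.3412 0.3436 0.2927] [ 3.141  0.    -3.089] 0.0611 0.0
(array([0.511, 0.142, 0.08 ]), 0.0838, np.int64(340), ((502.1619873046875, 149.7523193359375), (70.7952880859375, 45.84317398071289), 2.668052911758423), array([0.5017, 0.149 ]))
```

View pics/t6b.png

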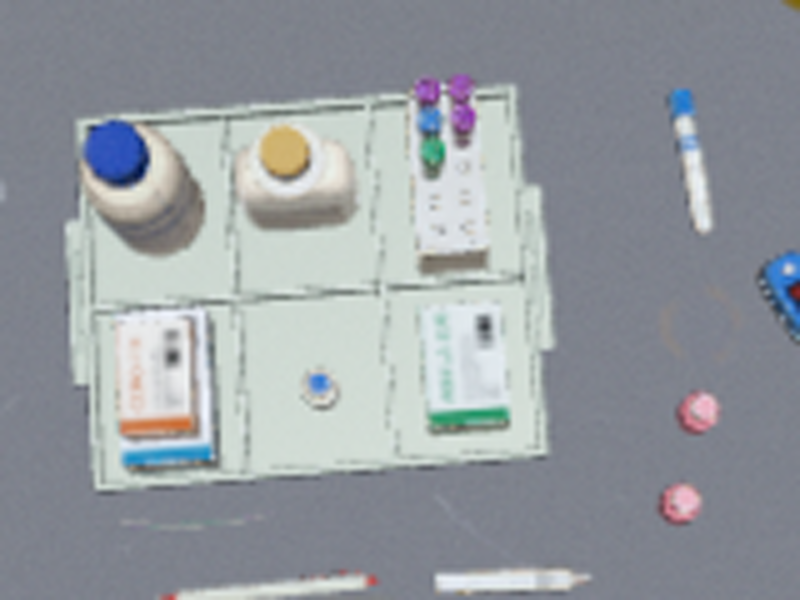

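View pics/s6b.png

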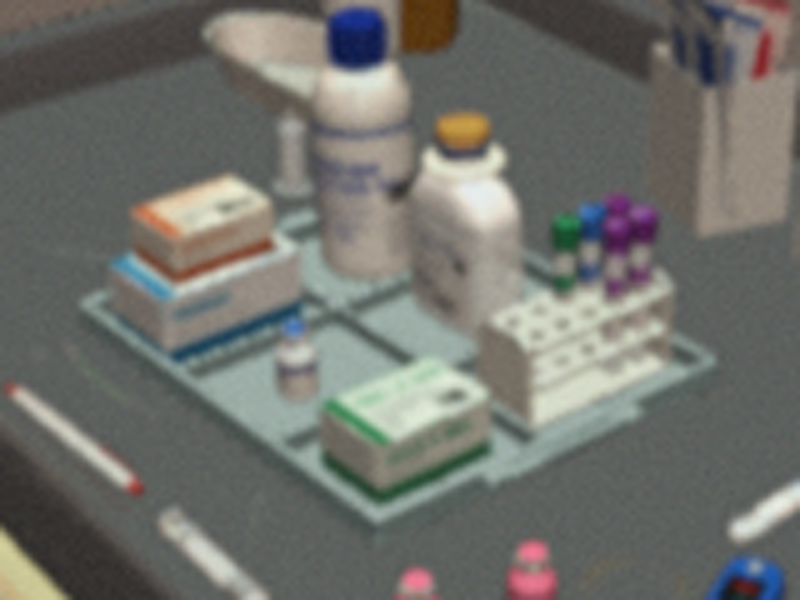

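The plaster box sits squarely on the swab box: its top is at 83.8 mm, its centre about 2 mm off, and the two are parallel. The vial is upright at (297,362) and the rack and bottles have not moved. I let it settle and hand in.

Call:
arm_command([
  [[0, 0, 0, 0, 0, 0, -0.3], [0, 0, 0, 0, 0, 0, -0.3], [0, 0, 0, 0, 0, 0, -0.3]],
])

```text
time_s: 22.15
ee_pos: [0.3425, 0.341, 0.2925]
eef_rot: [3.142, 0.0, -3.094]
force: [0.1, -1.1, -1.1]
grip_width: 0.0609
grip_force: 0.0
```

```bash
python3 -c "
from station import ctrl
print(ctrl.hand_in())"
```

```text
the job is handed in; nothing more can be done
None
```

I laid out the tray as asked and handed the job in at about 22 s; the hand-in gave no verdict, but the last pictures showed every item in its place and the rack and bottles standing where they were.

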